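Clamp the glued battens

ROBOT

A 7-joint arm with a two-finger parallel gripper is mounted at the origin on the work surface. World frame = base frame: x ahead of the robot, y to its left, z up, the work surface at z = 0. Lengths are in m, angles in rad, forces in N, time in s.
With the tool pointing down it reaches from about 0.375 to 0.925 m from the base axis. Payload 3.1 kg.
Tool frame: the origin (TCP) lies between the finger pads; the fingertips stand 19 mm ahead of it and the grasp point (between the pads) is the TCP; z points along the fingers, y is the direction in which the jaws open and shut (so a half turn about z gives the same grasp; the last joint's range is limited). The gripper opens to 85 mm and grips with 20 to 120 N. Pads are 22 mm wide; open, the fingers measure 114 mm over their backs; the gripper's body (76 mm by 85 mm) begins 54 mm behind the grasp point. The pads swing forward as they close: fully open they stand 13 mm farther back than shut.
Start: joints at [1.097, 0.383, 0.044, 1.598, -0.018, 1.161, -0.05], TCP at [0.239, -0.605, 0.25] pointing down, gripper open.
Joint ranges: [-2.61, 2.61], [-0.41, 2.15], [-1.48, 1.57], [0, 2.5], [-1.57, 4.71], [0.05, 1.97], [-2.85, 2.85]. Speed limits (rad/s): [2.79, 2.79, 3.14, 3.14, 3.14, 3.14, 3.14].

INTERFACE

Orientations are given as a unit quaternion [x, y, z, w].
In Python, from bench import move_ptp, movel, move_j, move_gripper, pause, inverse_kinematics, read_camera, camera_params, MotionError, sign_off, look_for, tip_of, read_time_s, read_qpos, read_joint_vel, read_effort, read_eef_pos, read_tcp_rot, read_ft_force, read_ft_torque, read_finger_gap gives the robot as it stands. Calls block until the motion is done:
- move_ptp(position, orientation): joint-space move of the TCP to a pose.
- movel(position, orientation=None, speed=0.15): straight line of the TCP; orientation=None keeps the orientation; speed is the mean speed in m/s.
- move_j(angles): joint-space move.
- move_gripper(opening, effort=None): finger opening in m; effort is the grip in N (None keeps the last); returns when the fingers have stopped.
- pause(seconds).
- inverse_kinematics(position, orientation): joint angles nearest the present ones, or None.
- read_camera(name): name is "side" or "top"; returns the picture (384x512x3 uint8, red, green, blue); there is no depth.
- camera_params(name): a dict with "K" (3x3 intrinsics, pixels), "camera_from_world" (4x4, takes a point from world to camera coordinates). Camera axes: x right, y down, z forward; pixel columns grow to the right and rows downward; lengths in m; the calibration is good to about 2 mm. A picture is of the moment at which its call begins. camera_params takes no time and is no camera call.
A pose or a line that the arm cannot do raises MotionError and nothing moves.
- sign_off(): hands the job in, once; it reports no verdict.
Trained networks look in the newest picture that a camera, given by its name, has taken for a name from the list of things; names that differ only in an ending like _2 or _b are one class to them, and where a whole thing is asked for, a point or a joint stands for the part that bears it (a point fixed in the world has none). Each returns a list of dicts, best first, with "confidence" (0 to 1); they miss things now and then, are a little off and sometimes report something else, mostly with a low value. They report only what shows in the picture. A call takes as long as a camera call.
- look_for(camera, name): "at" ([column, row] in pixels, amid what is visible of it).
- tip_of(camera, name): "at" ([column, row] in pixels: a listed point, or the origin of a listed thing).
Readings, each from a call of its own:
- read_time_s(): time.
- read_qpos(): joint angles.
- read_joint_vel(): joint speeds.
- read_effort(): joint torques, N m.
- read_eef_pos(): TCP position.
- read_tcp_rot(): TCP orientation.
- read_ft_force(): force on the tool from outside, world axes, zero at the start.
- read_ft_torque(): the same for the moment, N m.
- read_finger_gap(): finger opening in m.
Only numpy, scipy, OpenCV 4.12 (cv2) and the standard library are available. Lean on these libraries where they do the work, as an engineer would, in place of code of your own. Each camera call takes 0.05 s, during which the arm holds its last target.

TASK

Two freshly glued pine battens lie face to face on the fixed lower jaw of the upright bench F-clamp. Slide the clamp's free upper jaw down the bar by pressing on its arm until its pad bears on the battens and the jaw tilts and bites on the bar so that it stays there by itself; only then turn the wooden handle clockwise until the clamp is firmly tight, without overtightening and crushing the pine. Keep the battens in line where they lie, leave the glue bottle and the jar of clips standing where they are, and let go of the clamp.

Things in the scene. Friction and masses are not known exactly. Their poses are not given: they have to be found in the camera images.
- clamp: upright bench F-clamp, screwed fast to a plywood base board 250 x 140 x 12 mm. Origin: foot of the bar, at table height; own z up; own -x points from the bar along both jaws to the spindle, whose axis is 120 mm from the bar's. Bar: steel, 22 x 12 mm, top 185 mm above the table. The battens lie on the fixed lower jaw, a steel plate whose top is 30 mm above the table.
- jaw: free upper jaw, dark steel: a collar 46 x 35 x 60 mm around the bar and an arm 18 mm wide, 20 mm high along own -x to the spindle. Origin: collar's centre, on the bar's axis, at the arm's mid height. Slides down up to 75 mm against about 6 N of drag (it weighs about 4 N, carried by the drag). Load on its pad tilts it about own y, spindle end up, against a spring; at about 0.05 rad it bites the bar and stays.
- press (a point): the round flat for pressing, on top of the jaw's arm: 32 mm across, 50 mm from the bar's axis towards the spindle. The point is the centre of its top face, 14 mm above the jaw's origin; z is the jaw's up. Pressing down here slides the jaw; moving it takes only 2 to 4 N, then, once the pad bears, 14 to 18 N tilts the jaw and makes it bite.
- spindle_exit (a point): where the spindle leaves the arm's underside, 10 mm below the jaw's origin. The spindle ends in a sprung rubber pad 26 mm across, about 13 N/mm. At the start the pad's underside is anywhere from 22 to 38 mm below this point: how far the screw is already out is not measured, so feel for the touch. At least 14 mm of screw is left. Clamping force: 50 N is right, under 25 N loose, over 80 N crushes.
- handle: wooden wing handle over the arm's end, on the spindle axis: bar 50 mm long (own x), 14 mm wide (own y), 28 mm high, on a steel stem 20 mm across. Origin: the bar's centre, 30 mm above the arm's top. It only turns (friction 0.12 N m) and stays where left; clockwise from above drives the spindle down 10 mm a turn. After the jaw bit under 14 to 18 N and was let go, about 0.5 to 0.65 turn makes it tight.
- upper_batten: the upper of the two pine battens, 40 mm (own x) x 170 mm (own y) x 18 mm high, loose. Origin: centre of its underside. It lies under the spindle, across the jaw.
- lower_batten: the lower pine batten, same size, right under the upper one. Origin: centre of its underside.
- glue: white glue bottle, 52 mm across, 150 mm high, standing beside the clamp. Origin: centre of its underside. Not to be disturbed.
- clip_jar: open clear jar of binder clips, 84 mm across, 70 mm high, standing on the other side of the clamp. Origin: centre of its underside. Not to be disturbed.

How it is judged:
On the way, in this order (a step that is already met when the one before it is completed fails the run):
1. the free jaw has been slid down until its pad bears on the battens and it is tilted by more than 0.025 rad, and it stays so by itself, with the fingers off it (contact force between jaw and upper_batten above 2 N and angle between jaw's own z axis and vertical above 0.025 rad and contact force between the fingers and jaw below 0.1 N), for 0.2 s.
2. the handle has been turned until the clamping force is above 25 N (contact force between jaw and upper_batten above 25 N), for 0.2 s.
At the end, for the whole second after the job is handed in: The jaw is tilted by more than 0.025 rad and bites the bar, its pad presses the battens with 25 to 80 N, the battens lie within 6 mm of each other and within 12 mm of where they lay, the handle is at rest, and the robot is off everything (contact force between jaw and upper_batten between 25 and 80 N and angle between jaw's own z axis and vertical above 0.025 rad and horizontal distance between upper_batten and lower_batten below 0.006 m and distance of each of upper_batten, lower_batten from where it was at the start of the episode below 0.012 m and angular speed of handle below 0.05 rad/s); the robot touches nothing.
It fails at once if the pine is crushed: more than 80 N on the battens (contact force between jaw and upper_batten above 80 N).
It fails at once if the handle is turned before the pad bears on the battens (angular speed of handle above 0.5 rad/s and contact force between jaw and upper_batten below 0.5 N and contact force between the fingers and handle above 0.5 N).
It fails at once if the glue bottle is pushed or tipped (distance of glue from where it was at the start of the episode above 0.03 m or angle between glue's own z axis and vertical above 0.5 rad).
It fails at once if the jar of clips is pushed or tipped (distance of clip_jar from where it was at the start of the episode above 0.03 m or angle between clip_jar's own z axis and vertical above 0.5 rad).
It also fails if it takes over 67 s, if anything falls off the work surface, if the arm or the gripper's body presses on something with over 40 N, if the wrist force passes 120 N, or if a joint passes its speed limit or range.

## Working session

There is one attempt and no reset: what is moved stays moved. The work goes in short steps, each a Python script; the robot and the scene stay as the last script left them, time stands still between calls to the robot, and variables do not carry over. Pictures are saved under pics/ and viewed, and the job is handed in when it is done.

```bash
ls; mkdir -p pics; cat > h.py <<'E'
from bench import *
import numpy as np, cv2
def snap(c,n):
    im=read_camera(c); cv2.imwrite(f'pics/{n}.png',im[:,:,::-1]); return im
def tri(ps):
    A=[]
    for c,uv in ps:
        p=camera_params(c); P=np.array(p["K"])@np.array(p["camera_from_world"])[:3]
        A+= [uv[0]*P[2]-P[0], uv[1]*P[2]-P[1]]
    X=np.linalg.svd(np.array(A))[2][-1]; X=X[:3]/X[3]
    return X,[np.linalg.norm(proj(c,X)-uv) for c,uv in ps]
def proj(c,X):
    p=camera_params(c); q=np.array(p["K"])@(np.array(p["camera_from_world"])@np.append(X,1))[:3]
    return q[:2]/q[2]
E
python3 - <<'E'
from h import *
for c in("side","top"):
    snap(c,c+"0")
    print(c,np.round(np.array(camera_params(c)["camera_from_world"]),3).tolist())
R={}
for n in("press","spindle_exit","handle","jaw","clamp","upper_batten","lower_batten","glue","clip_jar"):
    d=[tip_of(c,n) for c in("side","top")]
    print(n,[[(np.round(r["at"],1).tolist(),round(r["confidence"],2)) for r in x[:2]] for x in d])
    if all(d):
        X,e=tri([("side",np.array(d[0][0]["at"])),("top",np.array(d[1][0]["at"]))]); print("   ",X.round(4),np.round(e,1))
print(read_time_s(),read_tcp_rot(),read_ft_force())
E
```

```text
pics
side [[-0.82, -0.572, 0.02, 0.592], [-0.425, 0.584, -0.691, 0.352], [0.384, -0.575, -0.722, 0.564], [0.0, 0.0, 0.0, 1.0]]
top [[0.02, -1.0, -0.003, 0.052], [-0.976, -0.018, -0.219, 0.701], [0.219, 0.007, -0.976, 0.858], [0.0, 0.0, 0.0, 1.0]]
press [[([264.8, 209.3], 0.81)], [([253.5, 207.4], 0.88)]]
    [0.6382 0.0849 0.1572] [1.7 1.2]
spindle_exit [[([292.8, 243.1], 0.83)], [([248.4, 238.2], 0.87)]]
    [0.5715 0.0948 0.1176] [0.3 0.2]
handle [[([295.9, 223.0], 0.7)], [([242.4, 237.9], 0.66)]]
    [0.5666 0.1045 0.1884] [0.3 0.2]
jaw [[([241.9, 205.0], 0.87)], [([252.8, 183.2], 0.69)]]
    [0.6941 0.0873 0.1373] [0.3 0.2]
clamp [[], [([254.1, 199.4], 0.8)]]
upper_batten [[([286.1, 270.6], 0.89)], [([242.7, 242.7], 0.69)]]
    [0.5674 0.1115 0.0478] [0.3 0.2]
lower_batten [[([284.3, 273.5], 0.59), ([194.7, 282.8], 0.28)], []]
glue [[([192.9, 282.2], 0.68)], [([203.5, 185.6], 0.64)]]
    [0.7176 0.2214 0.0063] [0.9 0.5]
clip_jar [[([277.7, 204.6], 0.93)], [([308.8, 193.6], 0.91)]]
    [ 0.6946 -0.0544  0.0157] [1.9 1.4]
1.0 [9.82405115e-01 1.86762387e-01 1.19934880e-05 9.40289409e-06] [-0.40691852 -0.56031851 -1.40470223]
```

```bash
python3 - <<'E'
import cv2
for c in("side","top"):
    im=cv2.imread(f'pics/{c}0.png'); cv2.imwrite(f'pics/{c}0z.png',cv2.resize(im[130:320,160:360],None,fx=3,fy=3,interpolation=cv2.INTER_CUBIC))
E
```

```text
(no output)
```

View pics/side0z.png

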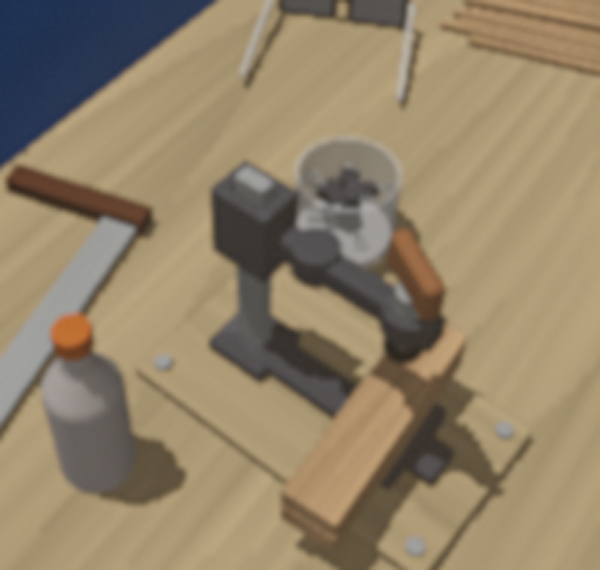

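View pics/top0z.png

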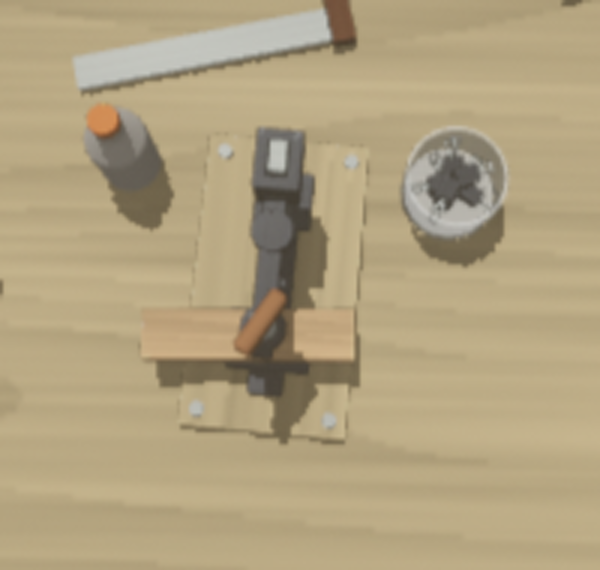

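The side view shows the jaw up on the bar: press flat at about (265,209), handle at (296,222). The battens lie under the spindle, with the glue and jar to either side. The top view shows the arm running roughly along -x and the handle bar lying diagonally. Next I'll fit the rigid model to all the points.

```bash
cat > fit.py <<'E'
from h import *
from scipy.optimize import least_squares
PT={"press":(-.05,0,.014),"spindle_exit":(-.12,0,-.010),"handle":(-.12,0,.04),"jaw":(0,0,0)}
def model(v,n):
    c,s=np.cos(v[3]),np.sin(v[3]);a=PT[n];return np.array([v[0]+c*a[0]-s*a[1],v[1]+s*a[0]+c*a[1],v[2]+a[2]])
def fit(reps=2,x0=(.69,.087,.14,0),pr=True):
    O=[]
    for _ in range(reps):
        for c in("side","top"):
            read_camera(c)
            for n in PT:
                d=tip_of(c,n)
                if d and d[0]["confidence"]>.4: O.append((c,n,np.array(d[0]["at"])))
    r=least_squares(lambda v:np.concatenate([proj(c,model(v,n))-a for c,n,a in O]),x0,loss="soft_l1",f_scale=1.5)
    if pr:
        for c,n,a in O: print(c,n,(proj(c,model(r.x,n))-a).round(1))
    return r.x
def hyaw(im,c,X):
    # orange-brown handle mask near projection
    u,v=proj(c,X).astype(int); w=26
    hsv=cv2.cvtColor(im[v-w:v+w,u-w:u+w],cv2.COLOR_RGB2HSV)
    return hsv
E
python3 - <<'E'
from fit import *
v=fit(1); print(v, {n:model(v,n).round(4).tolist() for n in PT})
im=cv2.imread('pics/top0.png')
z=cv2.resize(im[215:260,220:275],None,fx=12,fy=12,interpolation=cv2.INTER_NEAREST);cv2.imwrite('pics/hz.png',z)
# predicted handle yaw: project bar ends for several yaws
H=model(v,"handle")
for d in range(0,180,15):
    a=np.radians(d);e=.025*np.array([np.cos(a),np.sin(a),0]);print(d,proj("top",H+[0,0,.014]+e).round(1),proj("top",H+[0,0,.014]-e).round(1))
E
```

```text
side press [-33.8  -9.3]
side spindle_exit [2.4 2.2]
side handle [-0.   1.9]
side jaw [-0.8 -1.6]
top press [-3.2 -0.7]
top spindle_exit [0.5 3.2]
top handle [ 1.5 -1.3]
top jaw [0.7 2.2]
[ 0.68806982  0.08795391  0.14054954 -0.08460014] {'press': [0.6382, 0.0922, 0.1545], 'spindle_exit': [0.5685, 0.0981, 0.1305], 'handle': [0.5685, 0.0981, 0.1805], 'jaw': [0.6881, 0.088, 0.1405]}
0 [245.7 224.4] [245.  248.8]
15 [242.6 224.8] [248.2 248.5]
30 [239.6 225.9] [251.1 247.3]
45 [237.  227.8] [253.7 245.4]
60 [235.  230.2] [255.7 242.9]
75 [233.7 233.1] [257.  239.9]
90 [233.2 236.3] [257.5 236.8]
105 [233.5 239.5] [257.2 233.6]
120 [234.6 242.5] [256.  230.6]
135 [236.4 245. ] [254.1 228.1]
150 [238.9 247.1] [251.7 226.1]
165 [241.8 248.4] [248.8 224.9]
```

View pics/hz.png

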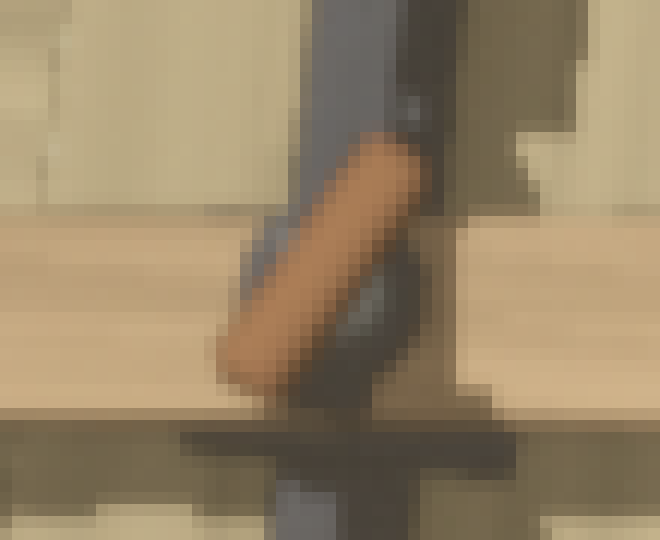

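```bash
python3 - <<'E'
from fit import *
v=fit(3); print(v, {n:model(v,n).round(4).tolist() for n in PT})
for n in PT: print(n,[proj(c,model(v,n)).round(1) for c in("side","top")])
print(proj("top",model(v,"handle")+[0,0,.014]),read_time_s())
for c,(u0,v0) in(("side",(230,190)),("top",(225,170))):
    im=cv2.imread(f'pics/{c}0.png')[v0:v0+75,u0:u0+80];z=cv2.resize(im,None,fx=8,fy=8,interpolation=cv2.INTER_CUBIC)
    for n in PT:
        p=(proj(c,model(v,n))-[u0,v0]+.5)*8; cv2.circle(z,tuple(int(t) for t in p),4,(0,0,255),-1)
    for k in range(16):
        a=k/16*2*np.pi;p=(proj(c,model(v,"press")+.016*np.array([np.cos(a),np.sin(a),0]))-[u0,v0]+.5)*8;cv2.circle(z,tuple(int(t) for t in p),2,(0,255,0),-1)
    H=model(v,"handle"); a=np.radians(-33);R=np.array([[np.cos(a),-np.sin(a)],[np.sin(a),np.cos(a)]])
    for x in(-.025,.025):
        for y in(-.007,.007):
            p=(proj(c,H+[*(R@[x,y]),.014])-[u0,v0]+.5)*8;cv2.circle(z,tuple(int(t) for t in p),3,(255,0,0),-1)
    cv2.imwrite(f'pics/{c}ov.png',z)
E
```

```text
side press [-5.2  3.4]
side spindle_exit [-2.1  1.5]
side handle [ 1.9 -3.3]
side jaw [1.5 0. ]
top press [-1.6 -1.2]
top spindle_exit [0.8 0.1]
top handle [0.3 0.2]
top jaw [0.1 3.8]
side press [-2.6 -1.5]
side spindle_exit [ 1.5 -1.7]
side handle [1.  0.4]
side jaw [ 1.  -1.1]
top press [-1.2 -0.9]
top spindle_exit [-0.1  3. ]
top handle [-0.2 -2.6]
top jaw [1.1 2.5]
side press [-0.7  1.6]
side spindle_exit [-1.4 -1. ]
side handle [-2.   0.6]
side jaw [ 3.9 -0.1]
top press [-3.2 -2.6]
top spindle_exit [0.2 2.5]
top handle [ 2.8 -1.4]
top jaw [-0.1  2.3]
[ 0.68794756  0.08746296  0.1454999  -0.09013028] {'press': [0.6382, 0.092, 0.1595], 'spindle_exit': [0.5684, 0.0983, 0.1355], 'handle': [0.5684, 0.0983, 0.1855], 'jaw': [0.6879, 0.0875, 0.1455]}
press [array([264.4, 211.3]), array([249.8, 206. ])]
spindle_exit [array([293.9, 239.1]), array([246.5, 239.1])]
handle [array([297. , 221.4]), array([245.5, 237. ])]
jaw [array([244.1, 203.4]), array([252.7, 185.3])]
[245.13807412 236.33829571] 3.0
```

View pics/sideov.png

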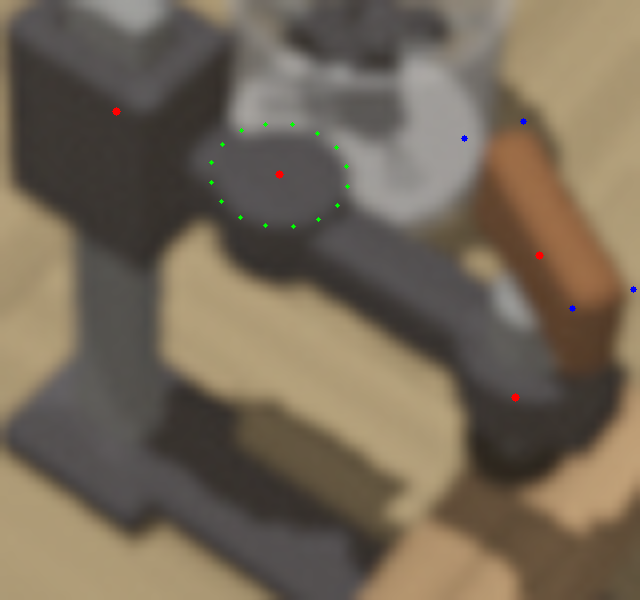

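View pics/topov.png

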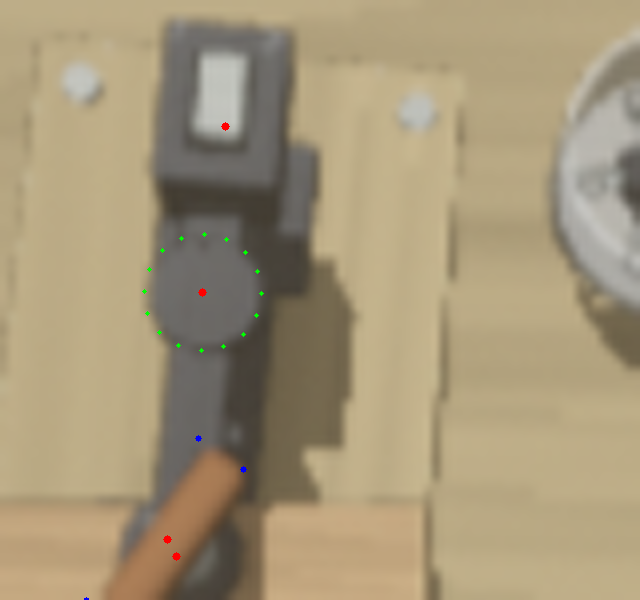

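The overlay agrees with the picture on the press flat. Next: shut the fingers and press down with force feedback.

```bash
python3 - <<'E'
from fit import *
import json
v=[0.68794756,0.08746296,0.1454999,-0.09013028]
psi=v[3]; q=[np.cos(psi/2),np.sin(psi/2),0,0]
PT["pp"]=(-.053,0,.014); P=model(v,"pp")
move_gripper(0.0,40)
move_ptp([P[0],P[1],.26],q)
movel([P[0],P[1],P[2]+.019+.012],q,speed=.12)
pause(.2)
b=np.mean([read_ft_force() for _ in range(5)],0); print("bias",b,"std",np.std([read_ft_force()[2] for _ in range(5)]),read_time_s(),read_qpos())
json.dump(dict(b=b.tolist(),P=P.tolist(),q=q),open('s.json','w'))
z=P[2]+.031
for i in range(12):
    z-=.002; movel([P[0],P[1],z],q,speed=.03)
    f=np.array(read_ft_force())-b; print(round(z-.019,4),round(read_eef_pos()[2]-.019,4),f.round(1),read_time_s())
    if f[2]>7: break
E
```

```text
bias [ 0.09471441  0.06791138 -0.3340519 ] std 0.0 7.525 [ 0.23000932  0.48791026 -0.57065664  1.64654693  0.28997035  1.09032619
 -2.08315776]
0.1695 0.1696 [-0.1 -0.2  0.8] 7.775
0.1675 0.1672 [ 0.4 -0.2  0.5] 8.025
0.1655 0.1652 [0.3 0.8 0.2] 8.275
0.1635 0.1633 [0.2 0.6 1. ] 8.525
0.1615 0.1613 [-0.5 -0.2  0.8] 8.775
0.1595 0.1595 [-0.2  0.1 -0.3] 9.025
0.1575 0.1576 [-0.1  0.   0.4] 9.275
0.1555 0.1555 [ 0.1 -0.2  1.1] 9.525
0.1535 0.1533 [ 0.8 -0.6  1. ] 9.775
0.1515 0.1513 [-0.3  0.   0.8] 10.025
0.1495 0.1493 [-0.2 -0.2  0.3] 10.275
0.1475 0.1473 [1.  0.4 1. ] 10.525
```

```bash
python3 - <<'E'
from fit import *
im=snap("side","s1")
cv2.imwrite('pics/s1z.png',cv2.resize(im[130:300,190:340,::-1],None,fx=3.5,fy=3.5,interpolation=cv2.INTER_CUBIC))
E
```

```text
(no output)
```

View pics/s1z.png

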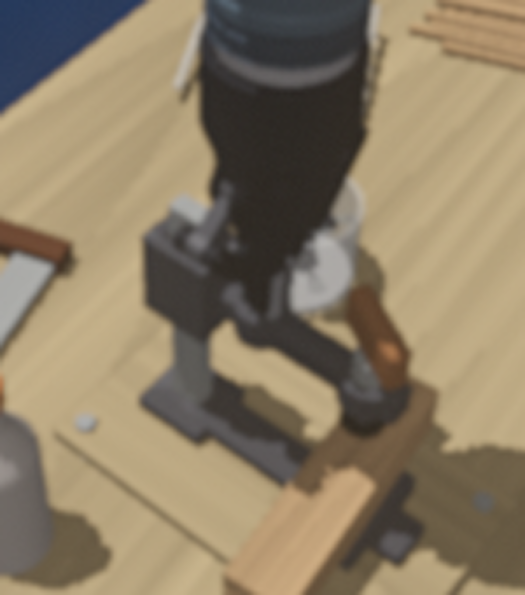

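The side view shows the fingertips on the flat at about (265,213), and the bar now stands out of the collar, so the jaw is sliding. I'll keep going.

```bash
python3 - <<'E'
from fit import *
import json
s=json.load(open('s.json'));b=np.array(s["b"]);P=s["P"];q=s["q"]
z=read_eef_pos()[2]+.0002
for i in range(16):
    z-=.002; movel([P[0],P[1],z],q,speed=.03)
    f=np.array(read_ft_force())-b; print(round(z-.019,4),round(read_eef_pos()[2]-.019,4),f.round(1),read_time_s())
    if f[2]>5: break
E
```

```text
0.1455 0.1452 [-0.1 -0.8  1.1] 10.825
0.1435 0.1432 [-0.9  0.2  1.4] 11.075
0.1415 0.1413 [-0.1 -0.4  0.4] 11.325
0.1395 0.1393 [-1.  -0.3  0.2] 11.575
0.1375 0.1373 [0.5 0.3 1.6] 11.825
0.1355 0.1353 [0.5 0.6 0.9] 12.075
0.1335 0.1333 [ 1.2 -0.9  1.3] 12.325
0.1315 0.1313 [-0.1  0.6  0.5] 12.575
0.1295 0.1293 [ 0.6 -0.7  1.4] 12.825
0.1275 0.1272 [-0.1  0.   0.9] 13.075
0.1255 0.1253 [0.1 0.4 0.8] 13.325
0.1235 0.1233 [ 0.8 -0.1  1.5] 13.575
0.1215 0.1213 [-0.   0.8  0.1] 13.825
0.1195 0.1193 [ 0.9 -0.4  0.6] 14.075
0.1175 0.1173 [0.2 0.1 0.2] 14.325
0.1155 0.1153 [ 1.4 -0.5  1.1] 14.575
```

```bash
python3 - <<'E'
from fit import *
a=snap("side","s2");t=snap("top","t2")
o=np.hstack([cv2.resize(a[130:300,190:340],None,fx=2.6,fy=2.6,interpolation=cv2.INTER_CUBIC),cv2.resize(t[130:300,180:330],None,fx=2.6,fy=2.6,interpolation=cv2.INTER_CUBIC)])
cv2.imwrite('pics/s2z.png',o[:,:,::-1]); print(o.shape)
E
```

```text
(442, 780, 3)
```

View pics/s2z.png

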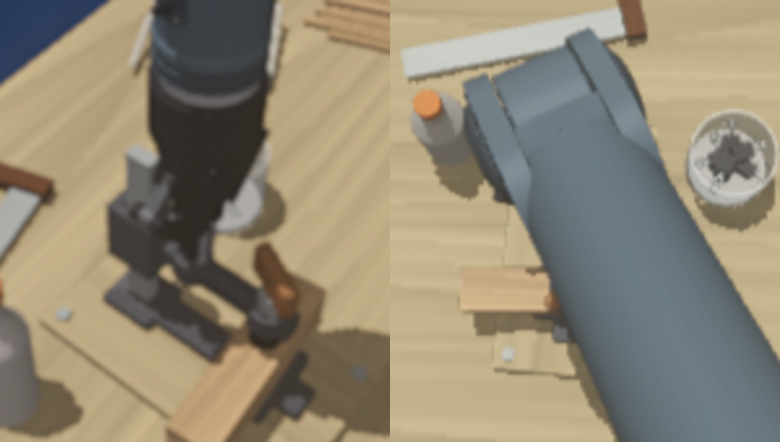

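The jaw is down and the pad is close to the battens. The bar top is clear of the gripper. I'll continue with finer steps.

```bash
cat > pr.py <<'E'
from fit import *
import json,sys
s=json.load(open('s.json'));b=np.array(s["b"]);P=s["P"];q=s["q"]
z=read_eef_pos()[2]+.0002
st=.001
for i in range(14):
    z-=st; movel([P[0],P[1],z],q,speed=.02)
    fs=[]
    for _ in range(3): fs.append(np.array(read_ft_force())-b); pause(.02)
    f=np.mean(fs,0); print(round(z-.019,4),round(read_eef_pos()[2]-.019,4),f.round(1),read_time_s())
    if f[2]>6: st=.0004
    if f[2]>15.3: break
    if f[2]>13.5: st=.0002
E
python3 pr.py
```

```text
0.1145 0.1144 [0.4 0.1 1.3] 14.975
0.1135 0.1135 [-0.7  0.2  1.8] 15.275
0.1125 0.1128 [-0.6 -0.4  3.9] 15.575
0.1115 0.112 [-1.  -0.8  5.3] 15.875
0.1105 0.1114 [-1.6 -0.   6.5] 16.175
0.1101 0.1111 [-1.6 -0.5  7.3] 16.475
0.1097 0.1109 [-2.4 -0.8  8.2] 16.775
0.1093 0.1107 [-2.8 -0.8  8.4] 17.075
0.1089 0.1104 [-2.6 -1.2  9.5] 17.375
0.1085 0.1101 [-2.3 -1.4  9.4] 17.675
0.1081 0.1099 [-2.8 -1.  11. ] 17.975
0.1077 0.1097 [-2.7 -1.4 10.9] 18.275
0.1073 0.1094 [-2.9 -1.4 11.6] 18.575
0.1069 0.1092 [-3.5 -1.3 11.9] 18.875
```

```bash
sed -i 's/^z=.*/z=.1069+.019/; s/^st=.001/st=.0005/; s/st=.0004/st=.0005/' pr.py; sed -i 's/f\[2\]>15.3/f[2]>15.6/' pr.py; python3 pr.py
```

```text
0.1064 0.1089 [-3.4 -1.1 12.7] 19.175
0.1059 0.1086 [-3.5 -1.1 12.8] 19.475
0.1054 0.1084 [-4.4 -1.5 14.5] 19.775
0.1052 0.1084 [-4.8 -2.  15. ] 20.075
0.105 0.1083 [-4.5 -1.7 15.5] 20.375
0.1048 0.1082 [-4.7 -2.4 16.2] 20.675
```

```bash
python3 - <<'E'
from fit import *
import json
s=json.load(open('s.json'));b=np.array(s["b"]);P=s["P"];q=s["q"]
print((np.array(read_ft_force())-b).round(1))
movel([P[0],P[1],.1082+.019+.012],q,speed=.03)
print((np.array(read_ft_force())-b).round(1))
movel([P[0]-.02,P[1],.29],q,speed=.15)
# clear the views: go aside toward robot
move_ptp([.42,-.12,.30],q)
pause(.1)
a=snap("side","s3");t=snap("top","t3")
o=np.hstack([cv2.resize(a[150:300,190:340],None,fx=2.6,fy=2.6,interpolation=cv2.INTER_CUBIC),cv2.resize(t[150:300,180:330],None,fx=2.6,fy=2.6,interpolation=cv2.INTER_CUBIC)])
cv2.imwrite('pics/s3z.png',o[:,:,::-1])
v=fit(1,x0=(.688,.0875,.09,-.09)); print(v,model(v,"handle"),read_time_s())
E
```

```text
[-5.  -1.3 16.5]
[-0.6  0.6 -0.1]
side press [-2.7 -1. ]
side spindle_exit [-0.8  0.9]
side handle [2.5 1.7]
side jaw [ 1.5 -1.1]
top press [-1.3 -1. ]
top spindle_exit [0.5 4.4]
top handle [ 1.6 -1.4]
top jaw [-0.6 -0.1]
[ 0.69008911  0.08565861  0.08785854 -0.07683231] [0.57044313 0.09486942 0.12785854] 24.3167
```

View pics/s3z.png

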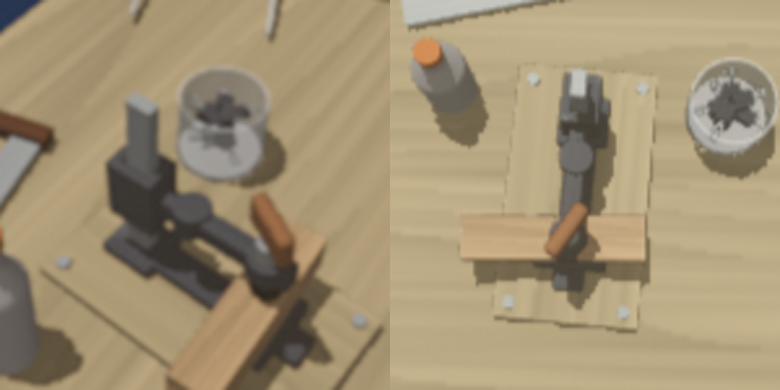

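The jaw stays down by itself: the bar now stands out of the collar, and the battens are still in line. Next I'll locate the handle accurately by fitting its box silhouette in both views.

```bash
cat > hf.py <<'E'
from h import *
from scipy.optimize import minimize
def masks(a,t,X0):
    M={}
    for c,im in(("side",a),("top",t)):
        h=cv2.cvtColor(im,cv2.COLOR_RGB2HSV).astype(int)
        m=((h[...,0]<=15)&(h[...,1]>105)).astype(np.uint8)
        u,v=proj(c,X0).astype(int); w=np.zeros_like(m); w[v-22:v+22,u-22:u+22]=1
        m=m*w; n,l,s,_=cv2.connectedComponentsWithStats(m); k=1+np.argmax(s[1:,4]); M[c]=(l==k).astype(np.uint8); print(c,s[k])
    return M
def hull(c,p):
    x,y,z,a=p; R=np.array([[np.cos(a),-np.sin(a)],[np.sin(a),np.cos(a)]])
    pts=[proj(c,np.array([x,y,z])+[*(R@[i*.025,j*.007]),k*.014]) for i in(-1,1) for j in(-1,1) for k in(-1,1)]
    return cv2.convexHull(np.float32(pts))[:,0]
def cost(p,M):
    t=0
    for c in M:
        S=8;h=np.int32((hull(c,p)+.5)*S*1.0); x0,y0=200,190
        im=np.zeros((100*S,110*S),np.uint8); cv2.fillConvexPoly(im,h-[x0*S,y0*S],1)
        m=cv2.resize(M[c][y0:y0+100,x0:x0+110],None,fx=S,fy=S,interpolation=cv2.INTER_NEAREST)
        t+=1-(im&m).sum()/max((im|m).sum(),1)
    return t
E
python3 - <<'E'
from hf import *
a,t=[cv2.imread(f'pics/{n}3.png')[:,:,::-1].copy() for n in "st"]
M=masks(a,t,np.array([.5704,.0949,.135]))
best=None
for a0 in(-.4,-.6,-.8):
    r=minimize(cost,[.5704,.0949,.135,a0],args=(M,),method="Nelder-Mead",options=dict(initial_simplex=np.array([.5704,.0949,.135,a0])+np.vstack([np.zeros(4),np.diag([.006,.006,.008,.3])]),maxiter=250))
    print(r.x.round(4),r.fun)
    if best is None or r.fun<best.fun: best=r
o=[]
for c,im in(("side",a),("top",t)):
    u,v=proj(c,best.x[:3]).astype(int)-25
    z=cv2.resize(im[v:v+50,u:u+50],None,fx=8,fy=8,interpolation=cv2.INTER_NEAREST)
    z=np.ascontiguousarray(z)
    cv2.polylines(z,[np.int32((hull(c,best.x)-[u,v]+.5)*8)],True,(0,255,0),1)
    m=cv2.resize(M[c][v:v+50,u:u+50],None,fx=8,fy=8,interpolation=cv2.INTER_NEAREST); cs,_=cv2.findContours(m,0,2); cv2.drawContours(z,cs,-1,(255,0,0),1)
    o.append(z)
cv2.imwrite('pics/hf.png',np.hstack(o)[:,:,::-1])
E
```

```text
side [287 224  17  28 260]
top [240 228  16  21 145]
[ 0.5702  0.096   0.1386 -0.6175] 0.49178894683876884Traceback (most recent call last):
  File "<stdin>", line 6, in <module>
    res = _minimize_neldermead(fun, x0, args, callback, bounds=bounds,
                               **options)
    fsim[j] = func(sim[j])
              ~~~~^^^^^^^^
    fx = function(np.copy(x), *(wrapper_args + args))
  File "hf.py", line 18, in cost
    S=8;h=np.int32((hull(c,p)+.5)*S*1.0); x0,y0=200,190
                    ~~~~^^^^^
  File "hf.py", line 13, in hull
    pts=[proj(c,np.array([x,y,z])+[*(R@[i*.025,j*.007]),k*.014]) for i in(-1,1) for j in(-1,1) for k in(-1,1)]
         ~~~~^^^^^^^^^^^^^^^^^^^^^^^^^^^^^^^^^^^^^^^^^^^^^^^^^^^
  File "h.py", line 13, in proj
    p=camera_params(c); q=np.array(p["K"])@(np.array(p["camera_from_world"])@np.append(X,1))[:3]
ValueError: time passes only in moves, steps and waits
```

```bash
cat >> h.py <<'E'
import functools
camera_params=functools.lru_cache(None)(camera_params)
E
cat > hfrun.py <<'E'
from hf import *
def run(a,t,X0,a0s,tag):
    M=masks(a,t,np.array(X0)); best=None
    for a0 in a0s:
        p=np.array([*X0,a0])
        r=minimize(cost,p,args=(M,),method="Nelder-Mead",options=dict(initial_simplex=p+np.vstack([np.zeros(4),np.diag([.006,.006,.008,.3])]),maxiter=250))
        print(r.x.round(4),r.fun)
        if best is None or r.fun<best.fun: best=r
    o=[]
    for c,im in(("side",a),("top",t)):
        u,v=proj(c,best.x[:3]).astype(int)-25
        z=np.ascontiguousarray(cv2.resize(im[v:v+50,u:u+50],None,fx=8,fy=8,interpolation=cv2.INTER_NEAREST))
        cv2.polylines(z,[np.int32((hull(c,best.x)-[u,v]+.5)*8)],True,(0,255,0),1)
        m=cv2.resize(M[c][v:v+50,u:u+50],None,fx=8,fy=8,interpolation=cv2.INTER_NEAREST); cs,_=cv2.findContours(m,0,2); cv2.drawContours(z,cs,-1,(255,0,0),1)
        o.append(z)
    cv2.imwrite(f'pics/{tag}.png',np.hstack(o)[:,:,::-1]); return best.x
E
python3 - <<'E'
from hfrun import *
a,t=[cv2.imread(f'pics/{n}3.png')[:,:,::-1].copy() for n in "st"]
print(run(a,t,[.5704,.0949,.135],(-.4,-.6,-.8),'hf'))
print(read_time_s())
E
```

```text
side [287 224  17  28 260]
top [240 228  16  21 145]
[ 0.5702  0.096   0.1386 -0.6175] 0.49178894683876884
[ 0.5703  0.0958  0.136  -0.6158] 0.49290109082315536
[ 0.5698  0.0961  0.1363 -0.6016] 0.49238165472783957
[ 0.57015459  0.09604728  0.13860553 -0.61753388]
24.3167
```

View pics/hf.png

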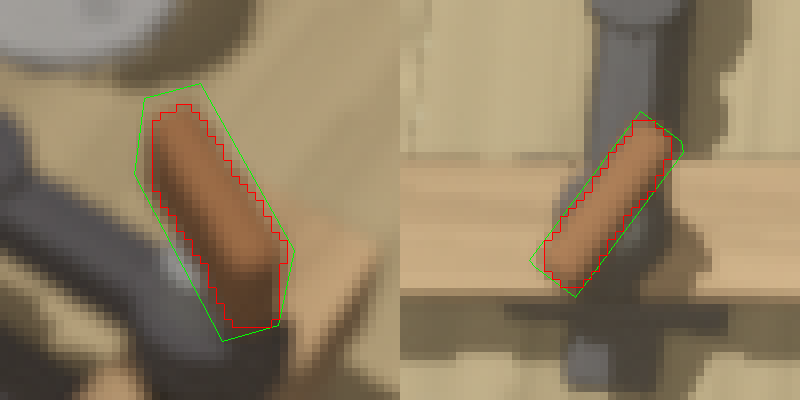

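The fit puts the handle at (0.570, 0.096, 0.137) with yaw -0.61 rad, which matches the height expected from the pressing. Next I'll plan a single-joint (j7) clockwise turn.

```bash
python3 - <<'E'
from fit import *
from scipy.spatial.transform import Rotation as R
H=np.array([.570,.096,.139]); psi=-.085
tilt=R.from_euler('z',psi)*R.from_euler('y',.05)*R.from_euler('z',-psi)
print(tilt.as_matrix()[:,2])
for yaw in(2.53,2.2,1.5,.5,-.2,-.61,-1.08,-1.5):
    q=(tilt*R.from_euler('z',yaw)*R.from_euler('x',np.pi)).as_quat()
    j=inverse_kinematics(H.tolist(),q.tolist()); print(yaw,None if j is None else np.round(j,3))
print(read_qpos().round(3),read_time_s())
E
```

```text
[ 0.04979873 -0.00424312  0.99875026]
2.53 [ 0.415  0.537 -0.811  1.799  0.42   1.043  0.4  ]
2.2 [ 0.405  0.531 -0.797  1.8    0.41   1.04   0.078]
1.5 [ 0.356  0.508 -0.73   1.802  0.366  1.026 -0.59 ]
0.5 [ 0.367  0.513 -0.745  1.801  0.376  1.029 -1.597]
-0.2 [ 0.377  0.518 -0.759  1.801  0.385  1.031 -2.304]
-0.61 [ 0.372  0.515 -0.752  1.801  0.38   1.03  -2.71 ]
-1.08 [-0.446  0.406  0.262  1.842 -0.143  0.959 -2.768]
-1.5 [-1.08   0.711  1.151  1.869 -0.729  1.122 -2.705]
[ 0.759 -0.057 -0.548  1.998 -0.032  1.193 -1.438] 24.3167
```

```bash
python3 - <<'E'
from fit import *
import json
from scipy.spatial.transform import Rotation as R
H=np.array([.570,.096,.139]); psi=-.085
tilt=R.from_euler('z',psi)*R.from_euler('y',.05)*R.from_euler('z',-psi)
Q=lambda yaw:(tilt*R.from_euler('z',yaw)*R.from_euler('x',np.pi)).as_quat().tolist()
up=tilt.as_matrix()[:,2]
hov=(H+.14*up).tolist()
j=inverse_kinematics(hov,Q(-1.3)); print(np.round(j,3))
assert j is not None
j=np.array(j); js=j.copy(); js[6]+=2.53+1.3; print(js.round(3))
move_gripper(.06,40)
move_j(js.tolist())
print(read_eef_pos(),hov,read_tcp_rot(),Q(2.53),read_time_s())
jd=inverse_kinematics(H.tolist(),Q(2.53)); print(np.round(jd,3))
a=snap("side","s4")
json.dump(dict(H=H.tolist(),Q=Q(2.53)),open('g.json','w'))
E
```

```text
[-0.967  0.369  0.928  1.726 -0.317  1.255 -2.826]
[-0.967  0.369  0.928  1.726 -0.317  1.255  1.004]
[0.57682855 0.09445768 0.27871474] [0.5769718219482108, 0.09540596380767416, 0.2788250364552953] [ 0.301745    0.95305672 -0.00559782 -0.02452561] [0.3009585797476671, 0.9533095318278059, -0.0054745968652342245, -0.024390543078825513] 27.0083
[-0.883  0.524  0.828  1.862 -0.462  1.011  1.11 ]
```

View pics/s4.png

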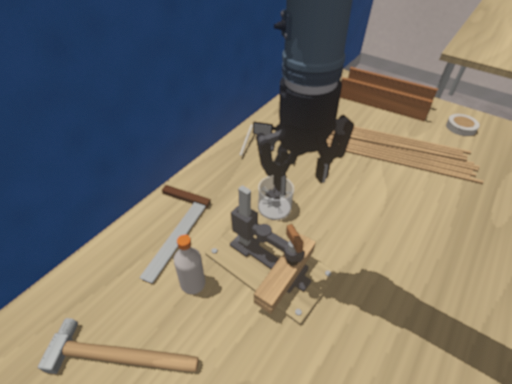

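The gripper is over the handle, with its fingers at about (278,185) and (323,172). The jaws stand across the bar. Descending.

```bash
python3 - <<'E'
from fit import *
import json
g=json.load(open('g.json'))
b=np.array(read_ft_force());bt=np.array(read_ft_torque())
movel(g["H"],g["Q"],speed=.08)
print(read_eef_pos(),(np.array(read_ft_force())-b).round(1),read_qpos().round(3),read_time_s())
a=snap("side","s5");t=snap("top","t5")
o=np.hstack([cv2.resize(a[150:300,220:370],None,fx=2.6,fy=2.6,interpolation=cv2.INTER_CUBIC),cv2.resize(t[150:300,170:320],None,fx=2.6,fy=2.6,interpolation=cv2.INTER_CUBIC)])
cv2.imwrite('pics/s5z.png',o[:,:,::-1])
g["b"]=b.tolist();g["bt"]=bt.tolist();json.dump(g,open('g.json','w'))
E
```

```text
[0.57040175 0.09603153 0.1394703 ] [0.1 0.1 0.5] [-0.882  0.523  0.826  1.861 -0.461  1.011  1.109] 28.9583
```

View pics/s5z.png

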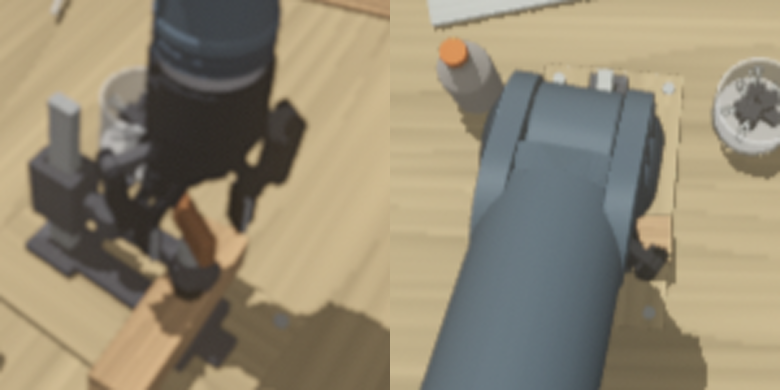

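The handle bar sits between the open fingers. I'll close gently, check the side loads, then turn in stages.

```bash
python3 - <<'E'
from fit import *
import json
g=json.load(open('g.json'));b=np.array(g["b"]);bt=np.array(g["bt"])
move_gripper(0.0,25); pause(.1)
P=lambda:print(read_qpos()[6].round(3),"F",(np.array(read_ft_force())-b).round(1),"T",(np.array(read_ft_torque())-bt).round(2),read_eef_pos().round(4),round(read_finger_gap(),4),round(read_time_s(),2))
P()
E
```

```text
1.109 F [0.9 0.5 1.8] T [ 0.09 -0.11 -0.  ] [0.5704 0.0962 0.1393] 0.0174 29.62
```

The gap reads 17.4 mm instead of 14 mm, so the tips are probably catching the 20 mm stem below the bar. I'll re-grip 7 mm higher.

```bash
python3 - <<'E'
from fit import *
import json
g=json.load(open('g.json'));b=np.array(g["b"]);bt=np.array(g["bt"])
P=lambda:print(read_qpos()[6].round(3),"F",(np.array(read_ft_force())-b).round(1),"T",(np.array(read_ft_torque())-bt).round(2),read_eef_pos().round(4),round(read_finger_gap(),4),round(read_time_s(),2))
move_gripper(.05)
H=np.array(g["H"])+.007*np.array([.05,-.004,1]); movel(H.tolist(),g["Q"],speed=.04)
move_gripper(0.0,30); pause(.1); P()
E
```

```text
1.103 F [0.7 0.7 0. ] T [ 0.14 -0.03  0.1 ] [0.5705 0.0962 0.146 ] 0.0131 30.88
```

```bash
python3 - <<'E'
from fit import *
import json
g=json.load(open('g.json'));b=np.array(g["b"]);bt=np.array(g["bt"])
P=lambda:print(read_qpos()[6].round(3),"F",(np.array(read_ft_force())-b).round(1),"T",(np.array(read_ft_torque())-bt).round(2),read_eef_pos().round(4),round(read_finger_gap(),4),round(read_time_s(),2))
j=read_qpos().copy(); g["j0"]=j.tolist(); json.dump(g,open('g.json','w'))
for k in range(1,7):
    q=j.copy(); q[6]-=k*.3; move_j(q.tolist()); P()
E
```

```text
0.806 F [1.3 1.9 0.9] T [ 0.13  0.06 -0.04] [0.5706 0.0964 0.1461] 0.0135 31.27
0.507 F [1.2 0.8 1.8] T [ 0.21 -0.11 -0.11] [0.5708 0.0965 0.1462] 0.0137 31.66
0.208 F [2.8 1.9 1. ] T [ 0.31 -0.21 -0.09] [0.5711 0.0966 0.1463] 0.0134 32.05
-0.092 F [3.9 1.9 0.4] T [ 0.35 -0.45 -0.07] [0.5713 0.0965 0.1464] 0.0133 32.44
-0.392 F [4.7 1.8 1.1] T [ 0.38 -0.73 -0.03] [0.5715 0.0964 0.1465] 0.0136 32.83
-0.692 F [5.7 1.6 1.1] T [ 0.37 -0.78 -0.09] [0.5717 0.0962 0.1465] 0.0136 33.23
```

The side load is growing as the jaw leans further. I'll release, shift about 2 mm, and re-grip before turning on.

```bash
cat > turn.py <<'E'
from fit import *
import json
g=json.load(open('g.json'));b=np.array(g["b"]);bt=np.array(g["bt"])
P=lambda:print(read_qpos()[6].round(3),"F",(np.array(read_ft_force())-b).round(1),"T",(np.array(read_ft_torque())-bt).round(2),read_eef_pos().round(4),round(read_finger_gap(),4),round(read_time_s(),2))
E
python3 - <<'E'
from turn import *
from scipy.spatial.transform import Rotation as R
move_gripper(.035); P()
psi=-.085
p=read_eef_pos()+[.0025,0,0]; r=R.from_euler('z',psi)*R.from_euler('y',.015)*R.from_euler('z',-psi)*R.from_quat(read_tcp_rot())
movel(p.tolist(),r.as_quat().tolist(),speed=.03); P()
move_gripper(0,30); pause(.1); P()
j=read_qpos().copy(); print(j.round(3))
for k in range(1,4):
    q=j.copy(); q[6]-=k*.3; move_j(q.tolist()); P()
E
```

```text
-0.696 F [-0.5 -0.2  0.5] T [0.06 0.04 0.02] [0.5691 0.0957 0.1453] 0.0353 33.57
-0.691 F [0.8 0.7 1.1] T [ 0.05  0.01 -0.02] [0.5716 0.0954 0.1451] 0.0351 33.82
-0.691 F [-1.3  0.9  2. ] T [-0.    0.17  0.12] [0.5713 0.0958 0.1454] 0.0136 34.23
[-0.875  0.527  0.827  1.841 -0.457  1.045 -0.691]
-0.989 F [-0.8 -0.3  0.1] T [ 0.05  0.13 -0.08] [0.5713 0.0958 0.1454] 0.0133 34.62
-1.287 F [-0.9  0.5  2.9] T [0.15 0.18 0.02] [0.5714 0.0958 0.1455] 0.0134 35.01
-1.587 F [-0.9  0.8  3. ] T [0.19 0.31 0.02] [0.5714 0.0958 0.1456] 0.0135 35.4
```

```bash
python3 - <<'E'
from turn import *
j=read_qpos().copy()
for k in range(1,4):
    q=j.copy(); q[6]-=k*.305; move_j(q.tolist()); P()
j=read_qpos()
move_gripper(.05); P()
p=read_eef_pos()
movel([p[0]+.006,p[1],p[2]+.13],speed=.12)
move_ptp([.42,-.14,.30],[1,0,0,0]); pause(.1)
a=snap("side","s6");t=snap("top","t6")
from hfrun import run
print(run(a,t,[.572,.0955,.138],(2.06-np.pi,-4.2+np.pi,-1.4),'hf6'),read_time_s())
o=np.hstack([cv2.resize(a[150:300,190:340],None,fx=2.6,fy=2.6,interpolation=cv2.INTER_CUBIC),cv2.resize(t[150:300,180:330],None,fx=2.6,fy=2.6,interpolation=cv2.INTER_CUBIC)])
cv2.imwrite('pics/s6z.png',o[:,:,::-1])
E
```

```text
-1.887 F [-1.   0.7  3.3] T [ 0.21  0.29 -0.08] [0.5714 0.0959 0.1457] 0.0133 35.79
-2.192 F [-0.6  0.5  2.7] T [ 0.21  0.31 -0.01] [0.5715 0.0958 0.1457] 0.0135 36.18
-2.497 F [-1.   0.9  5. ] T [ 0.29  0.35 -0.06] [0.5715 0.0959 0.1458] 0.0135 36.58
-2.501 F [-1.   0.1  0.9] T [ 0.04 -0.05  0.03] [0.5713 0.0958 0.1453] 0.05 37.02
side [291 223   8  29 195]
top [237 230  22  16 148]
[ 0.5704  0.0957  0.1416 -1.107 ] 0.4673544398159851
[ 0.5703  0.0959  0.1416 -1.0992] 0.471217176391187
[ 0.5707  0.0957  0.1377 -1.0914] 0.4718415738843559
[ 0.57044811  0.09572889  0.14160766 -1.10696197] 39.55
```

View pics/s6z.png

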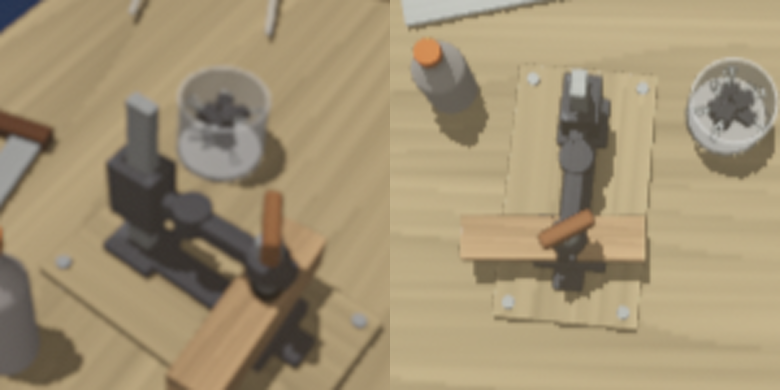

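View pics/hf6.png

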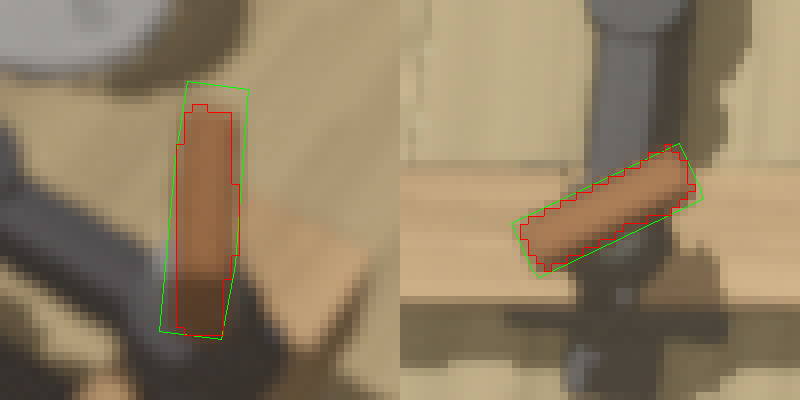

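The handle now lies at yaw -1.11 rad and was turned 3.6 rad (0.575 turn) without slipping. The battens, glue and jar look unmoved, and the robot is clear of everything.

```bash
python3 - <<'E'
from h import *
a=cv2.absdiff(cv2.imread('pics/t3.png'),cv2.imread('pics/t6.png')).max(2); ys,xs=np.where(a>40); print(np.c_[xs,ys].min(0),np.c_[xs,ys].max(0),len(xs))
pause(.3); print(np.abs(read_joint_vel()).max(),read_ft_force().round(1)); sign_off()
E
```

```text
[237 228] [511 383] 4304
0.0038327070433916994 [-0.3 -0.4 -0.2]
the job is handed in; nothing more can be done
```

I slid the jaw down with closed fingers on the press flat until the pad bore on the battens, then pressed to about 16 N. It stayed down by itself after I let go. I then turned the wooden handle clockwise about 0.575 turn, let go, moved the arm clear and handed the job in. The run had used about 40 s of the 67 s allowed.

**Last checks:**
- **Turn:** the wrist joint turned 3.6 rad. The camera fit of the handle, from yaw -0.61 to -1.11 rad (a half turn looks the same), agrees to within about 0.03 rad, so the grip did not slip noticeably.
- **Scene:** the battens, glue bottle and jar look unmoved by eye in both views. A before/after picture difference I ran was inconclusive, because the changed area also took in part of the frame beyond the clamp (probably the arm).
- **Robot:** the arm was at rest and touching nothing, with wrist forces back near zero.

**Problems along the way:**
- **First grip:** it caught the stem (the gap read 17 mm, not 14), so I re-gripped 7 mm higher.
- **Side load:** it reached about 6 N halfway through the turn, so I let go, shifted and re-gripped before finishing.
- **Slide force:** it read only about 1 N, below the stated 2–4 N.
- **Not measured directly:** I could not read the clamping force or the jaw's tilt angle. I inferred both from the pressing force, the turn angle, the jaw staying down and the handle fit rising about 3 mm.

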